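# Sweep finished caps through the dust flap into the tray

### The job

Slide the dark collecting tray fully home under the lip of the sweep-off stand, then take the sweeper from its cork pad and set it flat on the stand's plate, right at the closed end behind the three brass caps, with the steel-edged front of its sole towards the flap. Press down lightly so that the sprung sole is partly pushed in, and keep that steady pressure all along the plate, through the flap to the lip, until all three caps have dropped into the tray. Do not touch the caps with the gripper; finish with the flap shut, the tray still home, the sweeper standing back on its pad and the other tools on the bench undisturbed.

Things in the scene. Friction and masses are not known exactly. Their poses are not given: they have to be found in the camera images.
- stand: Grey sheet-metal sweep-off stand, fixed to the bench, 116 mm wide (x), 258 mm long (y), the plate on top. Origin on the bench under the middle of the lane; y along the lane, z up. The sweep runs towards its own -y. Side walls rise 16 mm above the plate (rims 18), closed end at y = +135 mm; bench tabs reach 79 mm either side.
- plate: The stand's flat smooth grey plate, part of the stand, 110 x 255 x 6 mm, 110 mm wide between the side walls. Same origin and axes as the stand (on the bench under the lane); its top face is at z = 56 mm of that frame, from y = -120 (lip) to y = +135 mm (closed end).
- flap (a joint): Spring flap of the gate, a thin steel sheet with dark rubber lower edge, hung on a pin across the lane at y = -115 mm, 30 mm above the plate (gate cheeks to 36 mm). 0 rad: hanging shut, lower edge 2 mm above the plate; positive outwards over the tray, at most 1.35. 0.3 to 1 N at its lower edge opens it; it springs shut by itself and rides over the top of the sole.
- lip (a point): Middle of the discharge lip, on the plate's top face: (0, -120, 56) mm in the stand's frame. The lip overhangs the stand's front panel by 35 mm; its underside is 50 mm above the bench. The sole can go about 30 mm past the lip before the sweeper's bridge meets the hinge pin; 10 to 20 mm is enough.
- tray_stop (a point): Middle of the tray stop: on the outer face of the stand's front panel below the lip, (0, -85, 20) mm in the stand's frame.
- tray: Dark grey open collecting tray, loose, about 0.14 kg, 225 (x) x 130 (y) mm, walls 4 mm thick, 38 mm high (short ones 35), floor 7 mm. Origin at the centre of its underside. It stands 5 to 10 cm short of home, its long +y side facing the stop; fully home that side touches the stop, a strip of tray under the lip, its origin 150 mm from the stand's along the stand's -y.
- cap_0: Turned brass cap, loose, 22 g: round flange 26 mm in diameter and 5 mm thick with a 14 mm boss on top, 9 mm high in all. Origin at the centre of its underside, which lies on the plate.
- cap_1: A second cap like cap_0.
- cap_2: A third cap like cap_0. At the start all three lie apart on the plate between y = -90 and y = +10 mm of the stand's frame (whole flanges).
- sweeper: Hand sweeper, 0.21 kg: white flat sole 94 (x) x 85 (y) x 12 mm on two sprung pins under an aluminium bridge 64 x 40 mm (28 to 43 mm above the sole's underside); on it an upright square black grip 24 x 24 mm, 43 to 87 mm up. Origin on the grip's axis, level with the underside of the unpressed sole; z up. Leading edge at y = -55 mm (steel strip), rear edge y = +30 mm.
- edge (a point): Middle of the lower leading edge of the sweeper's sole, (0, -55, 0) mm in the sweeper's frame, moving with the sole.
- grip (a point): Grip point of the sweeper, on the axis of the grip, 66 mm above the sole's underside.
- sole (a joint): How far the sprung sole is pushed in towards the bridge: 0 hanging free, 0.010 m pushed right in against its stop. It yields at about 2 N and takes 0.5 N more for each mm; past the stop it is rigid.
- pad: Square cork pad, 120 x 120 x 4 mm, fixed on the bench to the robot's left; the sweeper stands on it. Origin at the centre of its underside.
- loupe: Black eye loupe, 35 mm in diameter and 27 mm high, on the bench beyond the stand; bystander.
- pot: Small clear pot with a lid, 52 mm in diameter and 50 mm high, beyond the stand; bystander.
- caliper: Digital caliper lying flat, 73 x 201 x 21 mm, its length along its y, beyond the tray; bystander.
- tweezers: Steel tweezers, 12 x 122 x 10 mm, length along their y, on the bench between robot and stand; bystander.
Things that resemble listed ones, but are neither listed nor needed, are in the scene too. There is more than one size of the sweeper; the one meant has the size given above. What is meant by the pad is not turquoise, and is the larger of those in its own colour.

How it is judged:
By the outcome, as a careful person would: the job done as asked, in the order asked, and still so for the second after the job is handed in, with the robot touching nothing.
It also fails if it takes over 72 s, if anything falls off the work surface, if the arm or the gripper's body presses on something with over 40 N, if the wrist force passes 120 N, or if a joint passes its speed limit or range.

### The arm

A 6-joint arm with a two-finger parallel gripper is mounted at the origin on a cart in front of the work surface, level with it; the furniture and walls round the work are solid. World frame = base frame: x ahead of the robot, y to its left, z up, the work surface at z = 0. Lengths are in mm, angles in rad, forces in N, time in s.
With the tool pointing down it reaches from about 350 to 775 mm from the base axis. Payload 7.3 kg.
Tool frame: the origin (TCP) lies on the centre line of the jaws, within the pads' length; the fingertips stand 22 mm ahead of it and the grasp point (between the pads) lies 3 mm ahead of it; z points along the fingers, y is the direction in which the jaws open and shut (so a half turn about z gives the same grasp; the last joint's range is limited). The gripper opens to 92 mm and grips with 3 to 60 N. Pads are 19 mm wide; open, the fingers measure 130 mm over their backs; the gripper's body (75 mm by 190 mm) begins 47 mm behind the grasp point.
Start: joints at [-1.438, 0.342, 1.524, -0, 1.275, -0.146], TCP at [144.503, -504.743, 212.841] pointing down, gripper open.
Joint ranges: [-2.53, 2.53], [-0.77, 2.02], [0.04, 2.7], [-1, 4.14], [0.28, 2.66], [-3.11, 3.11]. Speed limits (rad/s): [2.57, 2.57, 3.14, 3.14, 3.14, 3.14].

### API

Orientations are given as [roll, pitch, yaw] about the fixed x, y, z axes, in that order (R = Rz(yaw) Ry(pitch) Rx(roll)).
In Python, from plant import get_obs, capture, bot, spot_in gives the robot as it stands.
- The arm moves only by the shell command python3 -m handwheel 'ROWS' [OPENING]. ROWS is JSON, a list of rows, each a list of 2 entries, a list of its own where there are three numbers: the shift along the world's x, y, z in mm, then the turn, a rotation vector about the world's x, y, z in rad. In form: [[[x, y, z], [wx, wy, wz]], ...]. A call has 1 to 12 rows; each row shifts and turns the commanded pose from where the row before left it; what a row does not reach is not made up. A row lasts 1/8 s, in which the tool goes at most 62.5 mm and 10.7 degrees, less where a joint would pass 70% of its speed; a pose out of reach is approached as far as the arm can. A call is refused whole if a number of a shift passes 62.5 or a number of a turn 0.188, either way. A call with a gripper value outside its range is refused whole. OPENING is the closure, from 0 (fully open) to 1 (shut), set as the call begins (- or left out, the last holds). The fingers move at their own pace and stop on an object; the grip force is fixed at half the most. Time passes only in rows, so rows that do not move let the fingers close. It gives the time, the measured TCP pose, the force and the opening at its end, in the units of the state.
- get_obs(): the state, without advancing time (a new reading comes with each control period).
- capture(name): name is "side" or "top"; returns a dict with "img" (384x512x3 uint8, red, green, blue), "fx", "fy", "cx", "cy" (pixels), "k1" (the pictures are not rectified: a ray, as slopes to the right and down, at radius r is drawn at 1 + k1 r^2 times it, then the intrinsics apply), "cam_to_world" (4x4, takes a point from camera to world coordinates). Camera axes: x right, y up, looking along -z (the intrinsics and any distortion apply to the point x, -y, -z); pixel columns grow to the right and rows downward; lengths in mm; the calibration is good to about 2 mm. A picture is of the moment at which its call begins. There is no depth.
- bot.close_job(): hands the job in, once; it reports no verdict.
Trained networks look in the newest picture that a camera, given by its name, has taken for a name from the list of things; names that differ only in an ending like _2 or _b are one class to them, and where a whole thing is asked for, a point or a joint stands for the part that bears it (a point fixed in the world has none). Each returns a list of dicts, best first, with "score" (0 to 1); they miss things now and then, are a little off and sometimes report something else, mostly with a low value. They report only what shows in the picture. A call takes as long as a camera call. They do not tell look-alikes from the thing itself.
- spot_in(thing, camera): "xyz" ([x, y, z] in mm, in the coordinates of the camera as it stood for that picture, good to about 4 mm: the middle of the surface that is visible of it).
The state is a dict: "time": time; "joint_positions": joint angles; "dq": joint speeds; "tau": joint torques, N m; "tool_pos": TCP position; "tcp_rot": TCP orientation; "contact_force": force on the tool from outside, world axes, zero at the start; "moment": the same for the moment, N m; "grip_width": finger opening in mm.
Only numpy, scipy, OpenCV 4.12 (cv2) and the standard library are available. Lean on these libraries where they do the work, as an engineer would, in place of code of your own. Each camera call takes 0.05 s, during which the arm holds its last target. There are 200 camera calls.

## Working session

There is one attempt and no reset: what is moved stays moved. The work goes in short steps, Python scripts to look and compute and a shell command to move; the robot and the scene stay as the last step left them, time stands still between calls to the robot, and variables do not carry over. Pictures are saved under pics/ and viewed, about 8 in all and at most 12, crops included, and the job is handed in when it is done.

```bash
mkdir -p pics; ls; cat > h.py <<'E'
import numpy as np, cv2
from plant import get_obs, capture, bot, spot_in
def snap(cam,name):
    c=capture(cam); cv2.imwrite('pics/%s.png'%name,c['img'][:,:,::-1]); return c
def ray(c,u,v):
    x,y=(u-c['cx'])/c['fx'],(v-c['cy'])/c['fy']
    a=cv2.undistortPoints(np.array([[[x,y]]],float),np.eye(3),np.array([c['k1'],0,0,0.]))[0,0]
    T=np.array(c['cam_to_world']); return T[:3,3],T[:3,:3]@np.array([a[0],-a[1],-1])
def onz(c,u,v,z):
    o,d=ray(c,u,v); return o+d*(z-o[2])/d[2]
def proj(c,p):
    T=np.array(c['cam_to_world']); q=T[:3,:3].T@(np.array(p,float)-T[:3,3]); a=np.array([q[0],-q[1]])/-q[2]
    a=a*(1+c['k1']*(a@a)); return a[0]*c['fx']+c['cx'],a[1]*c['fy']+c['cy']
def spots(c,cam,names):
    T=np.array(c['cam_to_world'])
    for n in names:
        for s in spot_in(n,cam)[:5]:
            w=T[:3,:3]@np.array(s['xyz'])+T[:3,3]; u=proj(c,w)
            print(cam,n,'%.2f'%s['score'],w.round(0),np.round(u))
E
cat > a.py <<'E'
from h import *
for cam in('top','side'):
    c=snap(cam,cam+'0'); print(cam,np.array(c['cam_to_world'])[:3,3].round(),-np.array(c['cam_to_world'])[:3,2].round(2),c['fx'],c['k1'])
    spots(c,cam,['stand','tray','cap_0','sweeper','pad','flap','tweezers','caliper','loupe','pot'])
print(get_obs())
E
python3 a.py; python3 -c "
import cv2,numpy as np
a=cv2.imread('pics/top0.png');cv2.imwrite('pics/t.png',cv2.resize(a,(800,600)))
a=cv2.imread('pics/side0.png');cv2.imwrite('pics/s.png',cv2.resize(a,(800,600)))"
```

```text
pics
top [ 428.  291. 1362.] [ 0.09 -0.02 -1.  ] 394.6156757478653 -0.036936225287811195
top stand 0.70 [573.  49.  53.] [320. 179.]
top stand 0.25 [536.  29.  59.] [327. 189.]
top tray 0.85 [ 536. -204.    4.] [390. 189.]
top cap_0 0.47 [611.  -9.  58.] [337. 166.]
top cap_0 0.22 [721. 248.  13.] [259. 139.]
top sweeper 0.94 [506. 569.  20.] [167. 203.]
top sweeper 0.88 [357. 504.   8.] [187. 247.]
top sweeper 0.67 [474. 376.  15.] [224. 211.]
top pad 0.89 [378. 198.   7.] [277. 238.]
top pad 0.87 [492. 417.   2.] [212. 206.]
top pad 0.68 [393. 753.   9.] [114. 238.]
top pad 0.17 [471. 375.  14.] [224. 212.]
top flap 0.55 [560. -80.  80.] [361. 180.]
top tweezers 0.51 [365.  41.   4.] [322. 240.]
top caliper 0.82 [ 726. -183.   13.] [382. 135.]
top loupe 0.63 [574.  47.  54.] [321. 178.]
top loupe 0.46 [721. 249.  14.] [259. 139.]
top pot 0.53 [724.  70.  49.] [312. 135.]
side [  197. -1125.   990.] [ 0.22  0.82 -0.53] 436.6509205598204 -0.02096903388919992
side stand 0.60 [570.  17.  57.] [273. 239.]
side tray 0.96 [ 541. -194.    7.] [284. 294.]
side sweeper 0.85 [470. 372.  21.] 
[... 339 characters left out ...]
 0.78 [728.  46.  44.] [313. 231.]
{'time': 1.1, 'joint_positions': array([-1.43798641e+00,  3.42020278e-01,  1.52406954e+00, -2.25580414e-05,
        1.27537388e+00, -1.45979299e-01]), 'dq': array([-0.00149868,  0.00096443, -0.00151833, -0.00227889,  0.00037415,
        0.00090413]), 'tau': array([-4.06867211e-04, -4.31140065e+01, -2.44481850e+01,  7.17939273e-02,
        4.84472013e-02, -1.40029931e-05]), 'tool_pos': array([ 144.50624069, -504.76459048,  212.84062807]), 'tcp_rot': array([3.14146820e+00, 4.01114528e-05, 2.78795778e-01]), 'contact_force': array([-0.11389762, -0.70248512,  0.17256227]), 'moment': array([ 0.00523545, -0.03456734, -0.00380033]), 'grip_width': 92.01148106206615}
```

View images.

View pics/t.png

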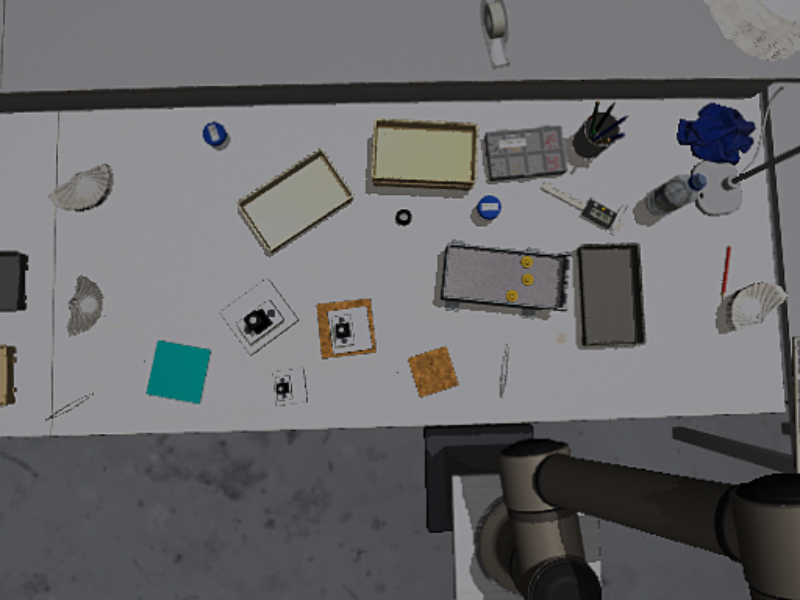

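```bash
python3 -c "
import cv2,numpy as np
a=cv2.imread('pics/top0.png')
x=cv2.resize(a[140:290,80:330],(800,480),interpolation=cv2.INTER_CUBIC);cv2.imwrite('pics/tc.png',x)
x=cv2.resize(a[120:230,290:440],(800,587),interpolation=cv2.INTER_CUBIC);cv2.imwrite('pics/tc2.png',x)"
```

```text
(no output)
```

View pics/tc.png

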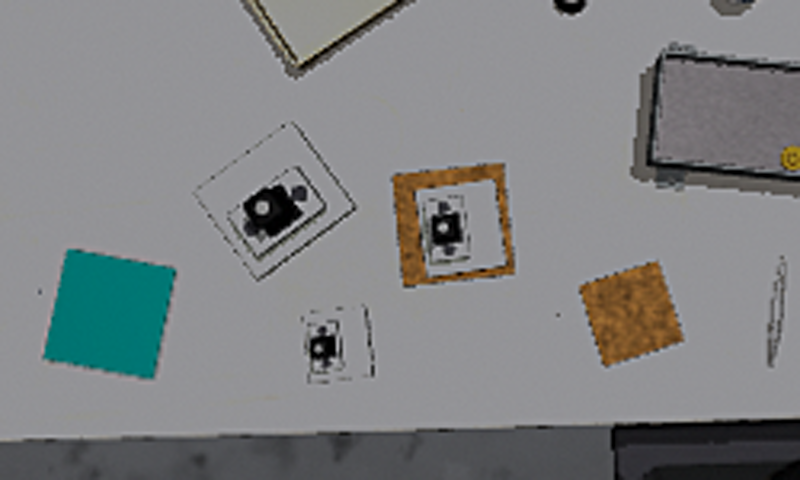

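View pics/tc2.png

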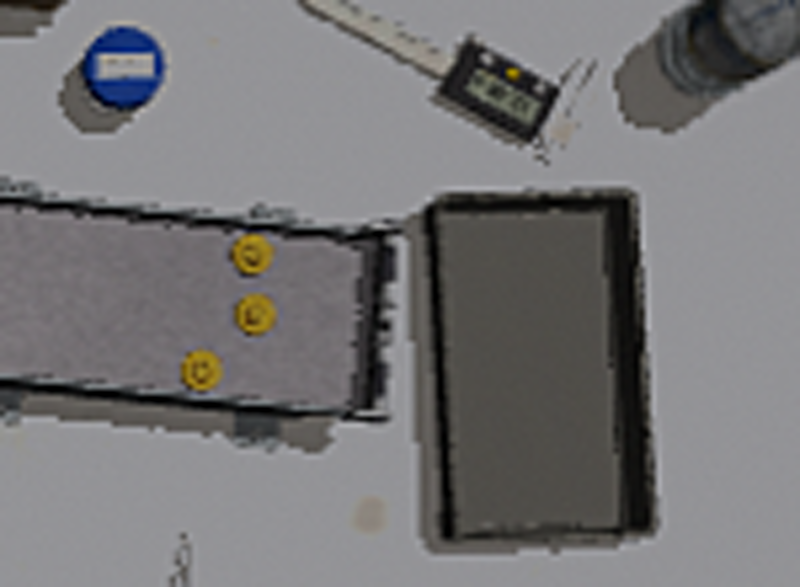

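Candidates for the sweeper in the crop are the large one at (272,208) on a white plate, the one on cork at (447,225), and the small one at (322,345). The cork one's sole measures about 90 mm and its pad about 118 mm, so I choose that one. The pad is the larger cork square under it; the bare cork at (632,312) is smaller, and turquoise is ruled out. The sweeper's wide sole side faces right, towards the lip. Next I fit wireframes to get exact poses.

```bash
cat > fit.py <<'E'
from h import *
from scipy.optimize import minimize
def rect(x0,x1,y0,y1,z): 
    p=[(x0,y0,z),(x1,y0,z),(x1,y1,z),(x0,y1,z)]; return [(p[i],p[(i+1)%4]) for i in range(4)]
M={'stand':rect(-58,58,-118,138,74)[1:]+[((-55,-120,56),(55,-120,56))],
 'tray':rect(-112.5,112.5,-65,65,38),
 'sweeper':rect(-47,47,-55,30,16)+rect(-12,12,-12,12,91),
 'pad':rect(-60,60,-60,60,4)}
def lines(m,p):
    c,s=np.cos(p[2]),np.sin(p[2]); f=lambda q:np.array([p[0]+c*q[0]-s*q[1],p[1]+s*q[0]+c*q[1],q[2]])
    return [(f(a),f(b)) for a,b in M[m]]
def grad(img,s):
    g=cv2.GaussianBlur(img,(0,0),s).astype(float); return np.sqrt(sum(cv2.Sobel(g[:,:,k],-1,1,0)**2+cv2.Sobel(g[:,:,k],-1,0,1)**2 for k in range(3)))
def fit(m,p,cams):
    for s in(2.5,1.0):
        G=[(c,np.minimum(grad(c['img'],s),150)) for c in cams]
        def cost(q):
            t=0
            for c,g in G:
                uv=np.array([proj(c,a+(b-a)*k) for a,b in lines(m,q) for k in np.linspace(.03,.97,25)],np.float32)
                t-=cv2.remap(g.astype(np.float32),uv[:,0],uv[:,1],cv2.INTER_LINEAR).mean()
            return t
        d=6 if s>2 else 2
        S=np.array(p)+np.array([[0,0,0],[d,0,0],[0,d,0],[0,0,d/100]])
        r=minimize(cost,p,method='Nelder-Mead',options=dict(initial_simplex=S)); p=r.x
    return p,r.fun
def draw(im,c,m,p,k,o,col=(0,255,0)):
    for a,b in lines(m,p):
        A,B=[tuple(int(round(v)) for v in ((np.array(proj(c,q))+.5-o)*k*16)) for q in(a,b)]
        cv2.line(im,A,B,col,1,cv2.LINE_AA,4)
def crop(c,x0,y0,x1,y1,k): return cv2.resize(np.ascontiguousarray(c['img'][y0:y1,x0:x1,::-1]),None,fx=k,fy=k,interpolation=cv2.INTER_CUBIC)
E
cat > b.py <<'E'
from fit import *
t=capture('top');s=capture('side')
g=onz(t,219.7,210.3,91)
I={'stand':(572,40,-.1),'tray':(536,-204,-.05),'sweeper':(g[0],g[1],.1),'pad':(492,390,.1)}
im=crop(t,190,130,430,240,3.3); im2=crop(s,190,160,390,330,3)
for m,p in I.items():
    r={}
    for n,cs in(('top',[t]),('side',[s]),('both',[t,s])): 
        r[n],f=fit(m,p,cs); print(m,n,np.round(r[n],[1,1,3] if 0 else 3),round(f,1))
    draw(im,t,m,r['both'],3.3,np.array([190,130])); draw(im2,s,m,r['both'],3,np.array([190,160]))
o=np.zeros((363+510-0,800,3),np.uint8)
cv2.imwrite('pics/o1.png',im); cv2.imwrite('pics/o2.png',im2)
E
python3 b.py
```

```text
stand top [ 5.78993e+02  4.84970e+01 -1.15000e-01] -142.6
stand side [ 5.75569e+02  3.48270e+01 -1.12000e-01] -144.8
stand both [ 5.79917e+02  4.88080e+01 -1.38000e-01] -232.7
tray top [ 5.35676e+02 -1.99974e+02 -8.00000e-03] -150.0
tray side [ 5.28862e+02 -2.04368e+02 -2.10000e-02] -148.9
tray both [ 5.30483e+02 -2.01331e+02 -5.00000e-03] -294.3
sweeper top [4.72924e+02 3.88830e+02 1.32000e-01] -145.1
sweeper side [4.88099e+02 3.84408e+02 1.45000e-01] -143.9
sweeper both [4.72651e+02 3.88384e+02 1.31000e-01] -290.4
pad top [4.78802e+02 3.83918e+02 8.70000e-02] -150.0
pad side [4.78629e+02 3.78912e+02 5.70000e-02] -148.0
pad both [4.78628e+02 3.84708e+02 8.00000e-02] -298.6
```

View pics/o1.png

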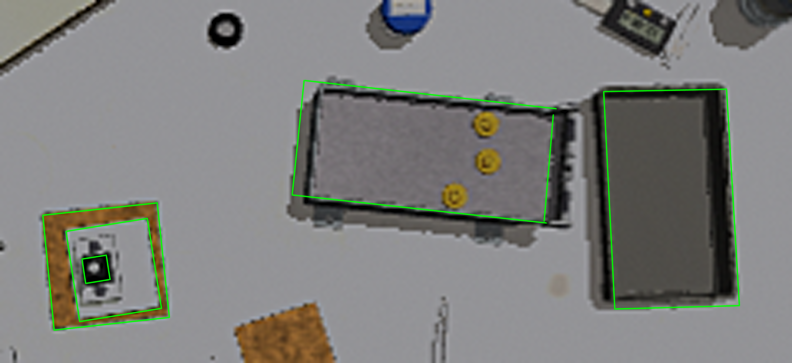

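View pics/o2.png

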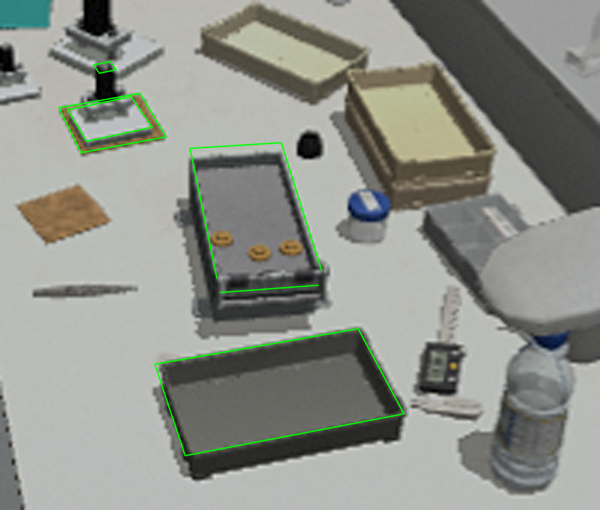

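```bash
sed -i 's/,150))/,700))/' fit.py; cat > b2.py <<'E'
from fit import *
t=capture('top');s=capture('side')
P=lambda u,v,z:onz(t,190+u/3.3-.5,130+v/3.3-.5,z)
a,b=P(318,88,74),P(305,203,74); mid=(a+b)/2; st=mid[:2]-138*np.array([np.sin(.1),np.cos(.1)]); print(a,b,np.linalg.norm(a-b))
c=[P(*q,38) for q in((603,88),(722,90),(735,303),(612,305))]; print(np.round(c))
I={'stand':(st[0],st[1],-.1),'tray':(534,-206,-.03),'sweeper':(472.7,388.4,.131),'pad':(478.7,384.5,.08)}; print(I['stand'])
k=3.3
im=crop(t,190,130,430,240,3.3); im2=crop(s,190,160,390,330,3)
for m,p in I.items():
    r={}
    for n,cs in(('top',[t]),('side',[s]),('both',[t,s])): 
        r[n],f=fit(m,p,cs); print(m,n,np.round(r[n],3),round(f,1))
    draw(im,t,m,r['top'],3.3,np.array([190,130])); draw(im2,s,m,r['top'],3,np.array([190,160]))
    draw(im,t,m,r['both'],3.3,np.array([190,130]),(0,0,255)); draw(im2,s,m,r['both'],3,np.array([190,160]),(0,0,255))
o=np.zeros((595,792,3),np.uint8); 
x=cv2.resize(im2,None,fx=.8,fy=.8)
cv2.imwrite('pics/p1.png',np.vstack([im[:, :600], im2[120:350]]) if 0 else np.vstack([im[60:], np.pad(im2[130:420],((0,0),(0,192),(0,0)))]))
E
python3 b2.py
```

```text
[647.79457768 163.34865517  74.        ] [532.54353822 180.51418151  74.        ] 116.52234717131165
[[ 647. -137.   38.]
 [ 641. -263.   38.]
 [ 420. -262.   38.]
 [ 422. -134.   38.]]
(np.float64(576.3920464550092), np.float64(34.620843530418625), -0.1)
stand top [ 5.78502e+02  4.82850e+01 -1.31000e-01] -280.1
stand side [ 5.7441e+02  2.3875e+01 -1.2200e-01] -364.6
stand both [ 5.75491e+02  2.79880e+01 -1.27000e-01] -688.8
tray top [ 5.33757e+02 -1.99084e+02 -2.00000e-03] -402.7
tray side [ 5.31526e+02 -2.02972e+02 -1.30000e-02] -367.4
tray both [ 5.33500e+02 -2.00391e+02 -4.00000e-03] -745.4
sweeper top [4.69056e+02 3.83197e+02 2.98000e-01] -313.7
sweeper side [4.65668e+02 3.50567e+02 2.40000e-02] -374.6
sweeper both [4.73281e+02 3.84269e+02 1.85000e-01] -661.9
pad top [4.79578e+02 3.85460e+02 8.50000e-02] -346.6
pad side [4.78847e+02 3.78331e+02 8.50000e-02] -338.1
pad both [4.79143e+02 3.84839e+02 8.10000e-02] -655.2
```

View pics/p1.png

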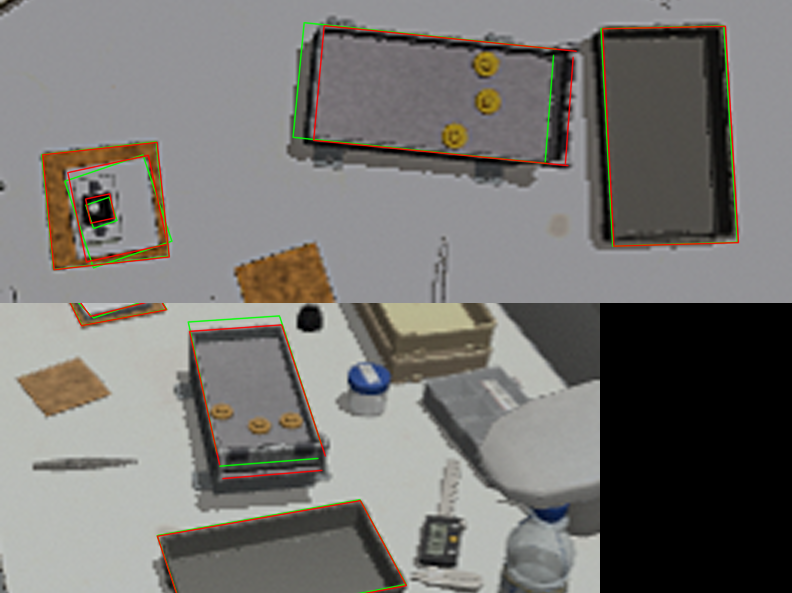

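The fits agree. The stand is at (575.5, 28–34) with yaw −0.127, the tray at (533.5, −200.4) with yaw about 0, and the sweeper at (472.7, 388.4) with yaw +0.13. The tray has 82 mm to go. I move behind it with the jaws open along its length.

```bash
python3 -m handwheel '[[[43,22,-8],[0,0,0.143]],[[43,23,-8],[0,0,0.143]],[[43,23,-8],[0,0,0.143]],[[43,23,-8],[0,0,0.143]],[[43,23,-8],[0,0,0.143]],[[43,23,-8],[0,0,0.143]],[[43,23,-8],[0,0,0.143]],[[43,22,-8],[0,0,0.143]],[[45,23,-8],[0,0,0.144]],[[0,0,-50],[0,0,0]],[[0,0,-45],[0,0,0]],[[0,0,-12],[0,0,0]]]' 0
```

```text
time: 2.8
tool_pos: [532.0, -298.4, 30.9]
tcp_rot: [-3.137, -0.003, 1.567]
contact_force: [-0.1, 0.0, 0.6]
grip_width: 91.6
```

```bash
python3 -m handwheel '[[[0,11,0],[0,0,0]],[[0,11,0],[0,0,0]],[[1.5,7.5,0],[0,0,-0.012]],[[1.5,7.5,0],[0,0,-0.012]],[[1.5,7.5,0],[0,0,-0.012]],[[1.5,7.5,0],[0,0,-0.012]],[[1.5,7.5,0],[0,0,-0.012]],[[1.5,7.5,0],[0,0,-0.012]],[[1.5,7.5,0],[0,0,-0.012]],[[1.5,7.5,0],[0,0,-0.013]],[[1.5,7.5,0],[0,0,-0.013]],[[1.5,7.5,0],[0,0,-0.013]]]'; cat > c.py <<'E'
from fit import *
import sys
t=capture('top');s=capture('side')
for n,cs in(('top',[t]),('side',[s]),('both',[t,s])): print(n,*[np.round(v,3) for v in fit('tray',(551,-127,-.12),cs)])
print(get_obs()['contact_force'],get_obs()['tool_pos'])
im=crop(t,300,130,430,240,4); im2=crop(s,240,200,370,330,4)
cv2.imwrite('pics/%s.png'%sys.argv[1],np.hstack([im[:390],im2[:390]])[:, :800] if 0 else np.hstack([cv2.resize(im,(400,338)),cv2.resize(im2,(400,400))[:338]]))
E
python3 c.py q1
```

```text
time: 4.3
tool_pos: [548.6, -202.2, 33.8]
tcp_rot: [3.141, 0.0, 1.443]
contact_force: [0.0, 0.0, -1.4]
grip_width: 91.8
top [ 5.33431e+02 -1.64939e+02  1.50000e-02] -227.52
side [ 5.77589e+02 -1.09071e+02 -5.25000e-01] -238.69
both [ 5.34072e+02 -1.91507e+02  6.00000e-03] -472.171
[ 0.14447405  0.42819089 -0.27414607] [ 548.60462926 -201.8657691    33.8192953 ]
```

View pics/q1.png

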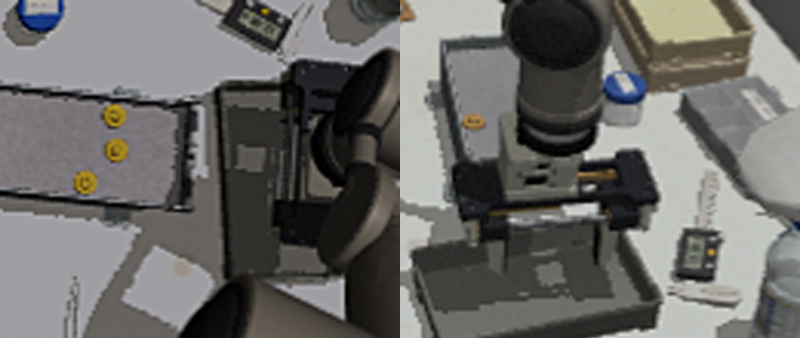

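```bash
python3 - <<'E'
from fit import *
s=capture('side');t=capture('top');o=get_obs();print(o['contact_force'],o['moment'])
im=crop(s,230,215,390,345,5)
draw(im,s,'tray',(533.5,-200.4,-.004),5,np.array([230,215]))
for dx in(-55.5,55.5):
  for z in(12,38,60):
    p=(548.6+dx,-202+dx*-.127,z); u=(np.array(proj(s,p))+.5-[230,215])*5; cv2.circle(im,tuple(u.astype(int)),4,(0,0,255),-1)
cv2.imwrite('pics/q2.png',im[:600,:800])
E
```

```text
[-0.45953301 -0.40578075  0.58305811] [-0.07074132 -0.13700047 -0.02820305]
```

View pics/q2.png

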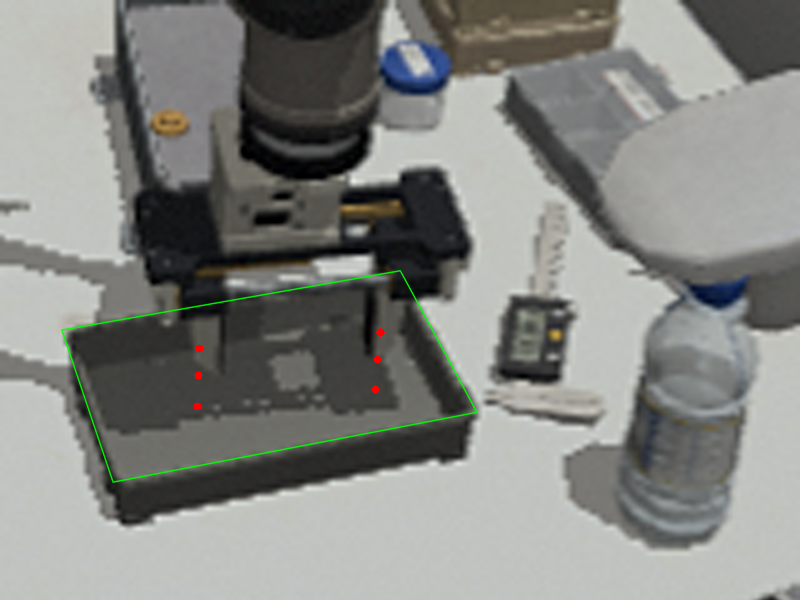

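```bash
python3 -m handwheel '[[[0,0,-2],[0,0,0]],[[0,0,-2],[0,0,0]],[[0,0,-2],[0,0,0]]]'; python3 -m handwheel '[[[0,0,-1],[0,0,0]],[[0,0,-1],[0,0,0]],[[0,0,0],[0,0,0]]]'
```

```text
time: 4.88
tool_pos: [548.4, -202.9, 27.6]
tcp_rot: [-3.142, -0.0, 1.444]
contact_force: [-0.2, -0.4, -0.5]
grip_width: 91.8
time: 5.25
tool_pos: [548.5, -202.7, 25.8]
tcp_rot: [-3.142, -0.0, 1.444]
contact_force: [0.0, -0.7, -0.5]
grip_width: 91.7
```

```bash
python3 -m handwheel '[[[0,0,-2],[0,0,0]],[[0,0,-2],[0,0,0]],[[0,0,-2],[0,0,0]],[[0,0,-2],[0,0,0]],[[0,0,0],[0,0,0]]]';python3 -m handwheel '[[[0,0,-2],[0,0,0]],[[0,0,-2],[0,0,0]],[[0,0,-2],[0,0,0]],[[0,0,0],[0,0,0]]]'
```

```text
time: 5.88
tool_pos: [548.4, -202.7, 17.6]
tcp_rot: [-3.141, -0.0, 1.444]
contact_force: [0.7, -0.8, -0.3]
grip_width: 92.4
time: 6.38
tool_pos: [548.4, -202.7, 11.6]
tcp_rot: [-3.141, -0.0, 1.444]
contact_force: [0.0, -0.4, 0.8]
grip_width: 92.2
```

```bash
python3 -m handwheel '[[[0,0,-2],[0,0,0]],[[0,0,-2],[0,0,0]],[[0,0,0],[0,0,0]]]';python3 -m handwheel '[[[0,0,-1],[0,0,0]],[[0,0,-1],[0,0,0]],[[0,0,-1],[0,0,0]],[[0,0,0],[0,0,0]]]'
python3 - <<'E'
from fit import *
s=capture('side');t=capture('top')
a=crop(s,240,215,370,330,5);b=crop(t,340,150,440,235,5)
im=np.zeros((575,650,3),np.uint8)
cv2.imwrite('pics/q3.png',np.vstack([a[:575]]) if 0 else np.hstack([cv2.resize(a,(400,354)),cv2.resize(b,(400,354))]))
E
```

```text
time: 6.75
tool_pos: [548.3, -202.7, 7.6]
tcp_rot: [-3.141, -0.0, 1.444]
contact_force: [0.6, -0.3, -0.1]
grip_width: 91.9
time: 7.25
tool_pos: [548.4, -202.7, 4.8]
tcp_rot: [-3.141, -0.0, 1.444]
contact_force: [0.3, 0.1, 0.6]
grip_width: 91.4
```

```bash
python3 -m handwheel '[[[0,0,-1],[0,0,0]],[[0,0,-1],[0,0,0]],[[0,0,-1],[0,0,0]],[[0,0,0],[0,0,0]]]';python3 -m handwheel '[[[0,0,-1],[0,0,0]],[[0,0,-1],[0,0,0]],[[0,0,0],[0,0,0]]]'; python3 -m handwheel '[[[0,0,-1],[0,0,0]],[[0,0,-1],[0,0,0]],[[0,0,0],[0,0,0]]]'
```

```text
time: 7.85
tool_pos: [548.4, -202.7, 1.7]
tcp_rot: [-3.141, -0.0, 1.444]
contact_force: [-0.6, -0.5, -0.3]
grip_width: 91.5
time: 8.22
tool_pos: [548.4, -202.7, -0.3]
tcp_rot: [-3.141, -0.0, 1.444]
contact_force: [-0.3, -0.2, -0.5]
grip_width: 91.5
time: 8.6
tool_pos: [548.4, -202.7, -2.2]
tcp_rot: [-3.142, -0.0, 1.444]
contact_force: [-0.3, 0.3, 0.1]
grip_width: 91.9
```

```bash
python3 - <<'E'
from fit import *
s=capture('side');t=capture('top')
a=crop(s,240,215,370,330,6);b=crop(t,340,150,440,235,6)
for z in (0,7,20,38):
  for dx in(-46,46):
    p=(548.4+dx*.992,-202.7-dx*.127,z); u=(np.array(proj(s,p))+.5-[240,215])*6; cv2.circle(a,tuple(u.astype(int)),2,(0,0,255),-1)
    u=(np.array(proj(t,p))+.5-[340,150])*6; cv2.circle(b,tuple(u.astype(int)),2,(0,0,255),-1)
cv2.imwrite('pics/q4.png',np.hstack([cv2.resize(a,(450,398)),cv2.resize(b[:,:],(350,298))[:, :].copy() if 0 else cv2.resize(b,(350,398))]))
E
```

```text
(no output)
```

View pics/q4.png

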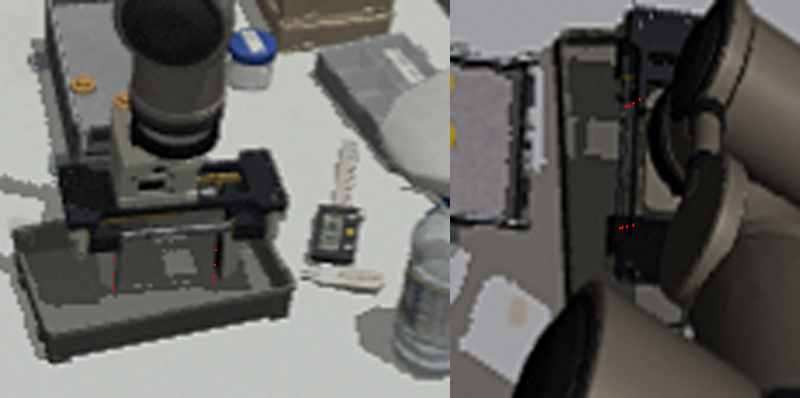

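```bash
python3 -m handwheel '[[[0,0,-1],[0,0,0]],[[0,0,-1],[0,0,0]],[[0,0,0],[0,0,0]]]'; python3 -m handwheel '[[[0,0,-1],[0,0,0]],[[0,0,0],[0,0,0]]]';  python3 -m handwheel '[[[0,0,-1],[0,0,0]],[[0,0,0],[0,0,0]]]'
```

```text
time: 9.07
tool_pos: [548.4, -202.7, -4.3]
tcp_rot: [-3.141, -0.0, 1.444]
contact_force: [-0.2, 0.2, -0.2]
grip_width: 91.9
time: 9.32
tool_pos: [548.4, -202.7, -5.3]
tcp_rot: [-3.141, -0.0, 1.444]
contact_force: [0.7, 0.1, 0.0]
grip_width: 91.9
time: 9.57
tool_pos: [548.5, -202.7, -6.2]
tcp_rot: [-3.142, -0.0, 1.444]
contact_force: [-0.0, -0.1, 0.0]
grip_width: 91.4
```

```bash
for i in 1 2; do python3 -m handwheel '[[[0,0,-1],[0,0,0]],[[0,0,-1],[0,0,0]],[[0,0,0],[0,0,0]]]' | grep -v rot; done
```

```text
time: 9.95
tool_pos: [548.6, -202.8, -6.6]
contact_force: [-3.6, 1.6, 12.7]
grip_width: 91.8
time: 10.32
tool_pos: [548.6, -202.8, -6.7]
contact_force: [-7.8, 4.2, 28.1]
grip_width: 91.6
```

```bash
python3 -m handwheel '[[[0,0,8],[0,0,0]],[[0,0,20],[0,0,0]],[[0,0,20],[0,0,0]],[[-4,-25,0],[0,0,0.031]],[[-4,-25,0],[0,0,0.031]],[[-4,-25,0],[0,0,0.031]],[[-4,-23,0],[0,0,0.03]],[[0,0,0],[0,0,0]],[[0,0,-20],[0,0,0]],[[0,0,-17],[0,0,0]],[[0,0,0],[0,0,0]]]'
```

```text
time: 11.7
tool_pos: [531.6, -299.3, -0.9]
tcp_rot: [-3.139, -0.002, 1.567]
contact_force: [0.1, -0.1, -0.3]
grip_width: 91.7
```

```bash
python3 -m handwheel '[[[0,11,0],[0,0,0]],[[0,11,0],[0,0,0]],[[1.5,7.5,0],[0,0,-0.012]],[[1.5,7.5,0],[0,0,-0.012]],[[1.5,7.5,0],[0,0,-0.012]],[[1.5,7.5,0],[0,0,-0.012]]]'
```

```text
time: 12.45
tool_pos: [538.7, -248.5, 1.0]
tcp_rot: [3.141, 0.0, 1.518]
contact_force: [-0.6, -3.5, 1.0]
grip_width: 91.8
```

```bash
python3 -m handwheel '[[[1.5,7.5,0],[0,0,-0.012]],[[1.5,7.5,0],[0,0,-0.012]],[[1.5,7.5,0],[0,0,-0.012]],[[1.5,7.5,0],[0,0,-0.013]],[[1.5,7.5,0],[0,0,-0.013]],[[1,6,0],[0,0,-0.013]]]'; python3 -m handwheel '[[[0.4,2.5,0],[0,0,0]],[[0.4,2.5,0],[0,0,0]],[[0,0,0],[0,0,0]]]'
```

```text
time: 13.2
tool_pos: [547.1, -204.7, 0.8]
tcp_rot: [-3.142, -0.0, 1.443]
contact_force: [-0.6, -1.4, 1.4]
grip_width: 91.7
time: 13.58
tool_pos: [547.7, -199.9, 0.7]
tcp_rot: [-3.141, -0.001, 1.444]
contact_force: [-0.0, 0.3, 0.3]
grip_width: 91.7
```

```bash
python3 -m handwheel '[[[0.3,2,0],[0,0,0]],[[0.3,2,0],[0,0,0]],[[0.3,2,0],[0,0,0]]]'|grep -v rot; python3 -m handwheel '[[[0.2,2,0],[0,0,0]],[[0.2,2,0],[0,0,0]]]'|grep -v rot;
```

```text
time: 13.95
tool_pos: [548.1, -197.5, 1.0]
contact_force: [-6.8, -20.1, -0.3]
grip_width: 91.6
time: 14.2
tool_pos: [548.1, -197.5, 1.4]
contact_force: [-10.4, -35.3, 0.2]
grip_width: 91.9
```

```bash
python3 -m handwheel '[[[-3,-20,0],[0,0,0]],[[0,-10,20],[0,0,0]],[[0,0,60],[0,0,0]],[[0,0,50],[0,0,0]],[[-9,58,0],[0,0,0.032]],[[-9,58,0],[0,0,0.032]],[[-9,58,0],[0,0,0.032]],[[-9,58,0],[0,0,0.032]],[[-9,58,0],[0,0,0.032]],[[-9,58,0],[0,0,0.032]],[[-9,58,0],[0,0,0.032]],[[-9,58,0],[0,0,0.032]]]'
python3 - <<'E'
from fit import *
s=capture('side');t=capture('top'); cv2.imwrite('pics/top2.png',t['img'][:,:,::-1]);cv2.imwrite('pics/side2.png',s['img'][:,:,::-1])
c,sn=np.cos(.127),np.sin(.127)
S={'stand':(575.5,28,-.127),'tray':(575.5-150*sn,28-150*c,-.127),'sweeper':(472.7,388.4,.131),'pad':(479,384.8,.082)}
im=crop(t,190,130,430,240,3.3); im2=crop(s,190,160,390,300,3)
for n,cs in(('top',[t]),('side',[s]),('both',[t,s])): print(n,*[np.round(v,3) for v in fit('tray',S['tray'],cs)])
for m in S:
  draw(im,t,m,S[m],3.3,np.array([190,130])); draw(im2,s,m,S[m],3,np.array([190,160]))
print(get_obs()['tool_pos'])
cv2.imwrite('pics/q5.png',np.vstack([im[:], np.pad(im2[120:350],((0,0),(0,192),(0,0)))]))
E
```

```text
time: 15.7
tool_pos: [473.4, 245.8, 130.9]
tcp_rot: [-3.142, -0.001, 1.701]
contact_force: [1.0, 0.2, 0.5]
grip_width: 91.3
top [ 5.57826e+02 -1.16596e+02 -1.19000e-01] -342.563
side [ 5.57574e+02 -1.21909e+02 -1.38000e-01] -300.318
both [ 5.57901e+02 -1.17770e+02 -1.27000e-01] -625.927
[472.44528052 248.85098511 130.77960676]
```

View pics/q5.png

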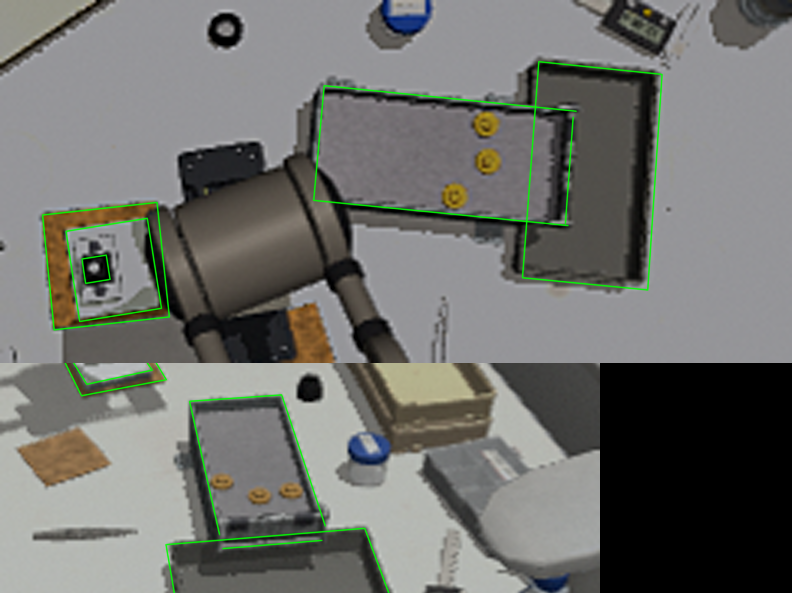

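```bash
python3 -m handwheel '[[[0,46.5,0],[0,0,0]],[[0,46.5,0],[0,0,0]],[[0,46.5,0],[0,0,0]],[[0,0,0],[0,0,0]],[[0,0,-40],[0,0,0]],[[0,0,-30],[0,0,0]],[[0,0,-15],[0,0,0]],[[0,0,-7],[0,0,0]],[[0,0,0],[0,0,0]]]'
```

```text
time: 16.92
tool_pos: [474.5, 383.0, 39.3]
tcp_rot: [3.141, -0.0, 1.699]
contact_force: [0.0, 0.0, 0.4]
grip_width: 91.9
```

```bash
python3 -m handwheel '[[[0,0,0],[0,0,0]],[[0,0,0],[0,0,0]],[[0,0,0],[0,0,0]],[[0,0,0],[0,0,0]],[[0,0,0],[0,0,0]],[[0,0,0],[0,0,0]]]' 1
```

```text
time: 17.68
tool_pos: [474.1, 383.3, 38.8]
tcp_rot: [3.142, 0.0, 1.7]
contact_force: [-0.3, -0.4, -0.5]
grip_width: 36.2
```

```bash
python3 -m handwheel '[[[-1,5,0],[0,0,0]],[[0,0,0],[0,0,0]]]' 0.5;  python3 -m handwheel '[[[0,0,0],[0,0,0]],[[0,0,0],[0,0,0]],[[0,0,0],[0,0,0]],[[0,0,0],[0,0,0]],[[0,0,0],[0,0,0]],[[0,0,0],[0,0,0]]]' 1
```

```text
time: 17.92
tool_pos: [473.0, 388.7, 38.8]
tcp_rot: [3.141, -0.0, 1.7]
contact_force: [-0.6, 0.2, 0.1]
grip_width: 45.3
time: 18.68
tool_pos: [472.9, 388.2, 38.8]
tcp_rot: [-3.141, 0.0, 1.7]
contact_force: [-2.2, -1.0, 0.3]
grip_width: 23.3
```

```bash
python3 -m handwheel '[[[0,0,10],[0,0,0]],[[0,0,30],[0,0,0]],[[0,0,30],[0,0,0]],[[0,0,22],[0,0,0]],[[19.3,-43,0],[0,0,-0.043]],[[19.3,-43,0],[0,0,-0.043]],[[19.3,-43,0],[0,0,-0.043]],[[19.3,-43,0],[0,0,-0.043]],[[19.3,-43,0],[0,0,-0.042]],[[19.3,-43,0],[0,0,-0.042]],[[0,0,0],[0,0,0]],[[0,0,0],[0,0,0]]]'
python3 - <<'E'
from fit import *
s=capture('side');t=capture('top');o=get_obs();p=o['tool_pos'];print(p,o['tcp_rot'],o['contact_force'])
z=p[2]-34.8
M['sw']=rect(-47,47,-55,30,z)+rect(-47,47,-55,30,z+12)
M['inner']=rect(-55,55,-120,135,56)+rect(-55,55,-120,135,72)[1:]
S={'inner':(576,31,-.127),'sw':(p[0],p[1],-.127)}
im=crop(t,270,130,400,220,4); im2=crop(s,240,170,340,280,4)
for m,col in(('inner',(0,255,0)),('sw',(0,0,255))):
  draw(im,t,m,S[m],4,np.array([270,130]),col); draw(im2,s,m,S[m],4,np.array([240,170]),col)
cv2.imwrite('pics/q6.png',np.hstack([im[:360,:400],im2[:360,:400]]))
E
```

```text
time: 20.18
tool_pos: [588.8, 130.4, 131.0]
tcp_rot: [3.142, -0.0, 1.443]
contact_force: [0.2, 0.4, -1.3]
grip_width: 23.6
[588.52349714 131.33439333 131.01606276] [ 3.14149820e+00 -2.38708100e-04  1.44526054e+00] [ 0.08089769  0.43754251 -2.2328195 ]
```

View pics/q6.png

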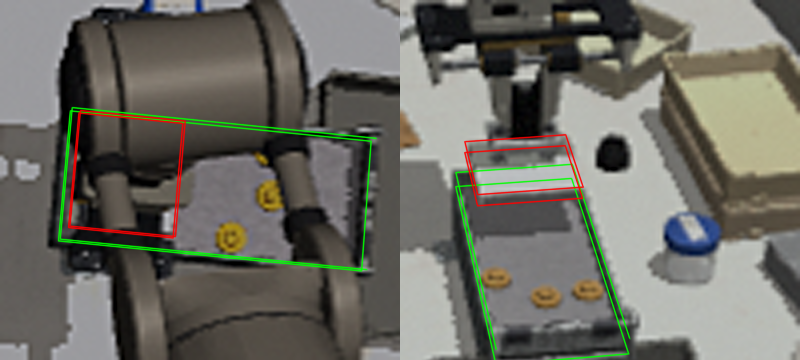

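```bash
python3 -m handwheel '[[[-1,-8,0],[0,0,0]],[[0,0,-12],[0,0,0]],[[0,0,-12],[0,0,0]],[[0,0,-9],[0,0,0]],[[0,0,0],[0,0,0]]]';  python3 -m handwheel '[[[0,0,-2],[0,0,0]],[[0,0,-2],[0,0,0]],[[0,0,-2],[0,0,0]],[[0,0,0],[0,0,0]]]'
```

```text
time: 20.9
tool_pos: [587.2, 122.3, 96.5]
tcp_rot: [-3.139, 0.0, 1.444]
contact_force: [-0.4, 0.1, -2.5]
grip_width: 24.0
time: 21.4
tool_pos: [587.8, 122.3, 91.8]
tcp_rot: [-3.142, 0.0, 1.444]
contact_force: [-0.4, -0.3, -2.2]
grip_width: 23.9
```

```bash
python3 -m handwheel '[[[0,0,-1.5],[0,0,0]],[[0,0,-1.5],[0,0,0]],[[0,0,0],[0,0,0]]]';  python3 -m handwheel '[[[0,0,-1.5],[0,0,0]],[[0,0,-1.5],[0,0,0]],[[0,0,0],[0,0,0]]]'
```

```text
time: 21.78
tool_pos: [588.1, 122.3, 89.2]
tcp_rot: [3.141, -0.0, 1.444]
contact_force: [-0.7, -1.2, 0.9]
grip_width: 23.8
time: 22.15
tool_pos: [588.1, 122.3, 86.0]
tcp_rot: [3.141, -0.0, 1.444]
contact_force: [0.6, -0.2, 2.5]
grip_width: 23.8
```

```bash
python3 -m handwheel '[[[-0.6,-5,0],[0,0,0]],[[-1.3,-10,0],[0,0,0]],[[-1.3,-10,0],[0,0,0]],[[-1.3,-10,0],[0,0,0]]]'; python3 -m handwheel '[[[-1.3,-10,0],[0,0,0]],[[-1.3,-10,0],[0,0,0]],[[-1.3,-10,0],[0,0,0]],[[-1.3,-10,0],[0,0,0]]]';
```

```text
time: 22.65
tool_pos: [583.4, 86.5, 85.9]
tcp_rot: [3.141, -0.0, 1.443]
contact_force: [1.2, 3.2, 3.9]
grip_width: 23.7
time: 23.15
tool_pos: [578.1, 46.7, 85.8]
tcp_rot: [3.142, -0.0, 1.444]
contact_force: [0.8, 3.8, 4.1]
grip_width: 24.2
```

```bash
python3 -m handwheel '[[[-1.3,-10,0],[0,0,0]],[[-1.3,-10,0],[0,0,0]],[[-1.3,-10,0],[0,0,0]],[[-1.3,-10,0],[0,0,0]]]'; python3 -m handwheel '[[[-1.3,-10,0],[0,0,0]],[[-1.3,-10,0],[0,0,0]],[[-1.3,-10,0],[0,0,0]]]';
```

```text
time: 23.65
tool_pos: [572.9, 6.6, 85.8]
tcp_rot: [-3.142, 0.0, 1.444]
contact_force: [0.8, 4.0, 3.7]
grip_width: 24.1
time: 24.02
tool_pos: [568.9, -23.2, 85.8]
tcp_rot: [-3.141, -0.0, 1.444]
contact_force: [0.4, 5.0, 3.4]
grip_width: 23.8
```

```bash
python3 -m handwheel '[[[-1.3,-10,0],[0,0,0]],[[-1.2,-9,0],[0,0,0]],[[-1.1,-8,0],[0,0,0]],[[0,0,0],[0,0,0]],[[0,0,0],[0,0,0]]]'
python3 - <<'E'
from fit import *
s=capture('side');spots(s,'side',['cap_0','edge']);t=capture('top');spots(t,'top',['cap_0'])
im=crop(t,300,140,430,230,4);im2=crop(s,230,200,380,320,4)
cv2.imwrite('pics/q7.png',np.vstack([np.hstack([im2])])[:480,:600])
cv2.imwrite('pics/q7t.png',im)
E
```

```text
time: 24.65
tool_pos: [565.3, -51.0, 85.8]
tcp_rot: [-3.141, 0.002, 1.444]
contact_force: [-1.4, -3.8, 2.7]
grip_width: 23.7
side cap_0 0.44 [ 514. -119.   15.] [269. 277.]
side edge 0.76 [502. 542.  17.] [224. 178.]
side edge 0.67 [548. -98.  68.] [277. 259.]
side edge 0.60 [353. 493.  10.] [193. 190.]
```

View pics/q7.png

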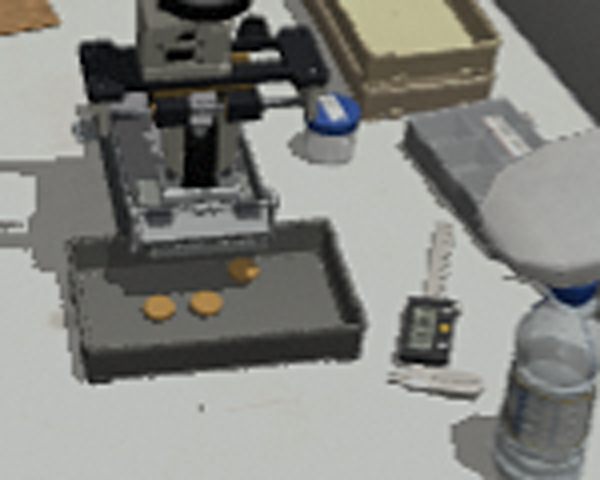

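```bash
python3 -m handwheel '[[[1.3,10,1],[0,0,0]],[[2.5,20,0],[0,0,0]],[[2.5,20,0],[0,0,0]],[[2.5,20,0],[0,0,0]],[[2.5,20,0],[0,0,0]],[[1.3,10,0],[0,0,0]],[[0,0,5],[0,0,0]],[[0,0,20],[0,0,0]],[[0,0,22],[0,0,0]]]'
python3 -m handwheel '[[[-15,48,0],[0,0,0.036]],[[-15,48,0],[0,0,0.036]],[[-15,48,0],[0,0,0.036]],[[-15,48,0],[0,0,0.037]],[[-15,48,0],[0,0,0.037]],[[-15,48,0],[0,0,0.037]],[[-15,48,0],[0,0,0.037]],[[0,0,0],[0,0,0]],[[0,0,0],[0,0,0]]]'
```

```text
time: 26.02
tool_pos: [577.2, 50.3, 133.4]
tcp_rot: [-3.139, -0.0, 1.443]
contact_force: [0.6, 0.0, -1.5]
grip_width: 23.8
time: 27.15
tool_pos: [472.8, 385.5, 133.2]
tcp_rot: [-3.14, 0.001, 1.7]
contact_force: [0.1, 0.7, -0.6]
grip_width: 24.2
```

```bash
python3 -m handwheel '[[[0,2.5,-30],[0,0,0]],[[0,0,-30],[0,0,0]],[[0,0,-20],[0,0,0]],[[0,0,-8],[0,0,0]],[[0,0,0],[0,0,0]],[[0,0,-3],[0,0,0]],[[0,0,-2.5],[0,0,0]],[[0,0,0],[0,0,0]]]'
```

```text
time: 28.15
tool_pos: [473.1, 388.8, 40.5]
tcp_rot: [3.141, -0.0, 1.7]
contact_force: [-0.6, 0.2, -1.9]
grip_width: 23.5
```

```bash
python3 -m handwheel '[[[0,0,-1],[0,0,0]],[[0,0,-1],[0,0,0]],[[0,0,0],[0,0,0]]]'
```

```text
time: 28.52
tool_pos: [473.2, 388.9, 38.7]
tcp_rot: [3.141, -0.0, 1.7]
contact_force: [-1.7, 0.2, 1.4]
grip_width: 23.9
```

```bash
python3 -m handwheel '[[[0,0,0.7],[0,0,0]],[[0,0,0],[0,0,0]]]'; python3 -m handwheel '[[[0,0,0],[0,0,0]],[[0,0,0],[0,0,0]],[[0,0,0],[0,0,0]],[[0,0,0],[0,0,0]],[[0,0,0],[0,0,0]],[[0,0,0],[0,0,0]],[[0,0,0],[0,0,0]]]' 0; python3 -m handwheel '[[[0,0,10],[0,0,0]],[[0,0,30],[0,0,0]],[[0,0,40],[0,0,0]],[[0,0,50],[0,0,0]],[[-10,-50,30],[0,0,0]],[[-10,-50,30],[0,0,0]],[[-10,-50,0],[0,0,0]],[[0,0,0],[0,0,0]]]'
python3 - <<'E'
from fit import *
s=capture('side');spots(s,'side',['cap_0','sweeper','tray','flap','tweezers','caliper','loupe','pot']);t=capture('top');spots(t,'top',['cap_0','sweeper','tray','flap','tweezers','caliper','loupe','pot'])
for m,p in(('tray',(557.9,-117.8,-.127)),('sweeper',(472.7,388.4,.131))):
  for n,cs in(('top',[t]),('both',[t,s])): print(m,n,*[np.round(v,3) for v in fit(m,p,cs)])
# changes v. the start
import cv2
for n,c in(('top',t),('side',s)):
  a=cv2.imread('pics/%s0.png'%n)[:,:,::-1]; b=c['img']
  for m,P in dict(flap=(558,-85,70),sweeper=(473,388,50),tweezers=(365,41,4),caliper=(726,-190,10),loupe=(722,240,15),pot=(725,60,30)).items():
    u,v=np.round(proj(c,P)).astype(int); q=np.s_[v-10:v+11,u-12:u+13]
    print(n,m,(u,v),'diff',np.abs(a[q].astype(int)-b[q]).mean().round(1))
  cv2.imwrite('pics/end_%s.png'%n,b[:,:,::-1])
print(get_obs()['tool_pos'],get_obs()['time'])
E
```

```text
time: 28.78
tool_pos: [473.1, 388.7, 38.9]
tcp_rot: [3.142, 0.0, 1.7]
contact_force: [0.4, -0.1, -2.4]
grip_width: 23.8
time: 29.65
tool_pos: [473.1, 388.7, 39.0]
tcp_rot: [3.142, 0.0, 1.7]
contact_force: [0.5, 0.6, -0.6]
grip_width: 88.6
time: 30.65
tool_pos: [442.7, 236.3, 230.6]
tcp_rot: [3.14, 0.0, 1.697]
contact_force: [0.5, -0.4, -0.0]
grip_width: 92.0
side cap_0 0.47 [ 514. -120.   16.] [269. 277.]
side sweeper 0.74 [354. 504.  11.] [193. 188.]
side sweeper 0.64 [494. 544.  19.] [223. 178.]
side sweeper 0.56 [472. 374.  20.] [225. 198.]
side tray 0.70 [ 563. -123.    9.] [283. 277.]
side flap 0.75 [559. -85.  72.] [279. 255.]
side caliper 0.68 [ 725. -205.   13.] [340. 285.]
side loupe 0.65 [723. 234.  19.] [294. 209.]
side loupe 0.53 [575.  34.  58.] [273. 236.]
side pot 0.78 [728.  46.  46.] [313. 230.]
top cap_0 0.62 [478. 364.  13.] [227. 210.]
top sweeper 0.83 [507. 569.  20.] [167. 203.]
top sweeper 0.82 [355. 506.   9.] [186. 248.]
top sweeper 0.60 [722. 248.  16.] [259. 139.]
top sweeper 0.57 [479. 378.  15.] [223. 210.]
top tray 0.84 [ 561. -140.    3.] [372. 182.]
to
[... 424 characters left out ...]
2 3.88869e+02 1.11000e-01] -665.072
top flap (np.int64(361), np.int64(181)) diff 19.3
top sweeper (np.int64(220), np.int64(211)) diff 18.2
top tweezers (np.int64(322), np.int64(240)) diff 26.5
top caliper (np.int64(383), np.int64(135)) diff 1.1
top loupe (np.int64(261), np.int64(139)) diff 0.9
top pot (np.int64(314), np.int64(135)) diff 0.9
side flap (np.int64(279), np.int64(255)) diff 5.6
side sweeper (np.int64(225), np.int64(190)) diff 10.6
side tweezers (np.int64(214), np.int64(256)) diff 5.1
side caliper (np.int64(338), np.int64(282)) diff 4.2
side loupe (np.int64(293), np.int64(209)) diff 4.8
side pot (np.int64(310), np.int64(232)) diff 4.4
[443.10958055 238.73616605 229.0681728 ] 31.55
```

```bash
python3 - <<'E'
from fit import *
for n in('side','top'):
    c=capture(n); h=cv2.cvtColor(c['img'],cv2.COLOR_RGB2HSV); m=cv2.inRange(h,(10,110,70),(32,255,255))
    k,_,st,ce=cv2.connectedComponentsWithStats(m)
    for i in range(1,k):
        p=onz(c,*ce[i],10)
        if st[i,4]>=8 and 440<p[0]<680 and -220<p[1]<190: print(n,st[i,4],ce[i].round(),p.round())
E
python3 - <<'E'
from plant import bot
bot.close_job()
E
```

```text
side 35 [290. 267.] [599. -85.  10.]
side 37 [281. 275.] [ 558. -115.   10.]
side 37 [269. 277.] [ 519. -111.   10.]
top 40 [366. 183.] [ 558. -117.   10.]
top 43 [365. 194.] [ 519. -113.   10.]
the job is handed in; nothing more can be done
```

The job is handed in. The tray is home, all three caps are in it, and the sweeper is back on its cork pad. It took about 32 s of the 72 s allowed.

**What I did**
- **Tray:** I pushed it against its stop with the open fingers, until they stopped dead at about 35 N.
- **Sweep:** I took the sweeper from the larger cork pad and set it down about 10 mm from the closed end. With the sole roughly 5 mm in (z held at about 86 mm), I swept through the flap to about 15 mm past the lip. Then I drew it back and returned it to its pad.

**What the last checks showed**
- **Tray:** its position after the sweep matches the one before it to within 0.2 mm.
- **Caps:** the side camera shows three brass blobs in the tray and none on the plate. The top camera shows only two. The third is close under the lip, and it looked tilted in the last picture I viewed.
- **Flap:** the side view places it as at the start, so it looks shut. The top view there had changed, as expected with the tray now under the lip.
- **Sweeper:** fitted 3–4 mm from its starting position, on the pad.
- **Bystanders:** the caliper, loupe and pot look unchanged. The arm hid the tweezers from the top camera, and the side view shows no clear change there.

**What went wrong or disagreed**
- **First tray push:** it passed over the tray wall without moving it. The fingertips are about 35 mm higher than the reported tool position implies. I found this by touching the tray floor with up to 28 N, and corrected for it afterwards.
- **Camera fits:** the two cameras disagreed by about 5 mm or more on the stand's position along the lane. I left a margin at the closed end for that.
- **Pressure:** the press force read about 5 to 6 N during the sweep, a little more than the spring alone would give at that depth.

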